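# Clip the stacking tray onto the parts tote

## Task

Stack the empty handled tray on the bottom parts tote and lock it there: tuck its two tongues under the hooks at the tote's corners, then bring the other end down between the corner guards and press it until the spring catch snaps over the tray's lug, so that the tray sits flat on the rim, fully home. Do not shove the tote along the counter, and leave the other things on the counter where they are.

Things in the scene. Friction and masses are not known exactly. Their poses are not given: they have to be found in the camera images.
- tray_mid (a point): Loose empty tray, grey plastic, 0.3 kg, given at its centre, 17.5 mm above its flat underside. Body 140 (x) x 120 (y) x 35 mm high, walls 4 mm, a handle across its middle. Axes: x from the end with two tongues to the end with one lug; z up.
- tray_handle (a point): Centre of the tray's handle bar, 59 mm above the middle of the underside. Solid bar 16 mm thick (x), 90 mm long (y), from 46 to 72 mm above the underside, on end posts; open space before and behind it. Axes as the tray.
- tray_tongues (a point): Mid-point between the tips of the tray's two tongues, at underside level: 82 mm behind (-x) and 59 mm below the handle point. The tongues stick out 12 mm from the body's -x corners, |y| 36 to 60 mm, 5 mm thick, flush with the underside. Axes as the tray.
- tray_lug (a point): Middle of the tray's single lug, half-way through its thickness: 74 mm ahead (+x) and 56.5 mm below the handle point. It sticks out 8 mm from the +x wall, 30 mm wide, 5 mm thick, flush with the underside. Axes as the tray.
- tray_pad (a point): Top of the tray's thumb ledge: flat, 18 mm (x) x 44 mm (y), at wall-top level inside the middle of the lug-end wall; 60 mm ahead and 24 mm below the handle point. The place to push the lug end down.
- tote_seat (a point): Bottom tote, given at the centre of its rim plane, 55 mm above the counter. Loose open grey box of hardware, 2.5 kg, 169 (x) x 134 (y) mm. Axes: x from hook end to catch end, z up. Tray home: underside flat on the rim, middle of the underside over this point, its x along this x, with about 2 mm play each way in x and y.
- tote_hooks (a point): Rim level, midway between the tote's two corner hooks, at the face of their back walls (83.5 mm behind the seat). Each (|y| 32 to 67 mm) has a roof reaching 9 mm forward, 9.5 mm above the rim (15 mm to its top); cheeks at |y| 62.5. The rim ledge runs 17.5 mm forward. Tongues enter only from the front, tray pitched tongue end down 7 to 15 degrees to clear the catch.
- tote_guards (a point): Rim level, midway between the tote's two L-shaped corner guards, at their inner stop face (72 mm ahead of the seat). Guards are 12 mm high, flared outward to 20 mm; inner side faces at |y| 62 mm, from x 50 to 77 mm of the seat.
- catch (a joint): Spring catch, middle of the tote's +x end: steel plate 32 mm wide, top 25 mm above the rim, its sloped nose reaching in to 73 mm from the seat. Rad: 0 closed, to 0.35 pushed out. The lug coming down pushes it out, then it springs over the lug. Takes a firm push at the lug end (5 to 15 N); by its weight alone the lug stays propped on the slope about 10 to 15 mm up.
- bowl_cover: White plastic ceiling-fan bowl cover, 150 mm across, 55 mm high, lying mouth down; origin at the centre of its underside. Not to be disturbed.
- pulley: Aluminium pulley wheel lying flat, 76 mm across, 24 mm high; origin at the centre of its underside. Not to be disturbed.
- pliers: Steel slip-joint pliers lying flat, 180 mm long, 15 mm high; origin on the counter near the pivot, jaws to +x, handles 120 mm to -x. Not to be disturbed.
- switch_housing: Black plastic press-button switch housing, 86 x 86 mm, 41 mm high; origin at the centre of its underside. Not to be disturbed.
Things that resemble listed ones, but are neither listed nor needed, are in the scene too. What is shaped like the part that bears tray_mid but purple or red is not meant.

How it is judged (in metres and radians):
At the end, for the whole second after the job is handed in: Tray locked on the tote: tongue tips 78-87 mm behind the seat centre and within 4 mm of the rim, lug middle under 5.5 mm above the rim, catch within 0.04 rad of closed, both ends within 5 mm of centred sideways; tote upright on the counter; both at rest (z of tray_lug in the frame of tote_seat between -0.003 and 0.0055 m and z of tray_tongues in the frame of tote_seat between -0.003 and 0.004 m and x of tray_tongues in the frame of tote_seat between -0.087 and -0.078 m and y of tray_lug in the frame of tote_seat between -0.005 and 0.005 m and y of tray_tongues in the frame of tote_seat between -0.005 and 0.005 m and value of joint catch below 0.04 rad and angle between tote_seat's own z axis and vertical below 0.03 rad and height (world z) of tote_seat below 0.058 m and linear speed of each of tray, tote below 0.02 m/s); the robot touches nothing.
It fails at once if the tote is shoved more than 25 mm (distance of tote_seat from where it was at the start of the episode above 0.025 m).
It fails at once if the fan bowl cover is moved more than 25 mm (distance of bowl_cover from where it was at the start of the episode above 0.025 m).
It fails at once if the pulley wheel is moved more than 25 mm (distance of pulley from where it was at the start of the episode above 0.025 m).
It fails at once if the pliers are moved more than 25 mm (distance of pliers from where it was at the start of the episode above 0.025 m).
It fails at once if the switch housing is moved more than 25 mm (distance of switch_housing from where it was at the start of the episode above 0.025 m).
It also fails if it takes over 46 s, if anything falls off the work surface, if the arm or the gripper's body presses on something with over 40 N, if the wrist force passes 120 N, or if a joint passes its speed limit or range.

## Robot

A 6-joint arm with a two-finger parallel gripper is mounted at the origin on the work surface. World frame = base frame: x ahead of the robot, y to its left, z up, the work surface at z = 0. Lengths are in mm, angles in rad, forces in N, time in s.
With the tool pointing down it reaches from about 350 to 975 mm from the base axis. Payload 7.1 kg.
Tool frame: the origin (TCP) lies on the front face of the gripper's body, between the roots of the fingers; the fingertips stand 80 mm ahead of it and the grasp point (between the pads) lies 61 mm ahead of it (ctrl.tcp_to_grasp is the distance from the TCP to the grasp point, in mm); z points along the fingers, y is the direction in which the jaws open and shut (so a half turn about z gives the same grasp; the last joint's range is limited). The gripper opens to 88 mm and grips with 3 to 60 N. Pads are 20 mm wide; open, the fingers measure 115 mm over their backs; the gripper's body (75 mm by 178 mm) begins 61 mm behind the grasp point.
Start: joints at [1.276, 0.423, 1.63, -0, 1.089, -0.019], TCP at [170.167, 601.372, 302.675] pointing down, gripper open.
Joint ranges: [-3, 3], [-0.9, 2.11], [0.09, 2.58], [-1.31, 4.45], [0.11, 2.69], [-2.54, 2.54]. Speed limits (rad/s): [2.39, 2.39, 3.01, 3.14, 3.14, 3.14].

## Interface

Orientations are given as a rotation vector (axis times angle).
In Python, from workcell import telemetry, get_image, ctrl gives the robot as it stands.
- The arm moves only by the tool send_rows, never from a script. Its argument "rows" is a list of rows, each a list of 5 numbers: the shift along the tool's x, y, z in m, then the turn about the tool's z in rad, then the opening, from -1 (shut) to 1 (fully open). A call has 1 to 5 rows; each row shifts and turns the commanded pose from where the row before left it, along the tool's axes as they then stand; what a row does not reach is not made up. A row lasts 1/10 s, in which the tool goes at most 50 mm and 8.59 degrees, less where a joint would pass 70% of its speed; a pose out of reach is approached as far as the arm can. A call with a gripper value outside its range is refused whole. The fingers move at their own pace and stop on an object; the grip force is fixed at half the most. Time passes only in rows, so rows that do not move let the fingers close. It gives the time, the measured TCP pose, the force and the opening at its end, in the units of the state.
- telemetry.get_obs(): the state, without advancing time (a new reading comes with each control period).
- get_image(name): name is "side" or "top"; returns a dict with "color" (480x640x3 uint8, blue, green, red), "z_map" (480x640 float32, mm along the optical axis (not along the pixel's ray), 0 where there is no reading), "camera_matrix" (3x3 intrinsics, pixels), "k1" (the pictures are not rectified: a ray, as slopes to the right and down, at radius r is drawn at 1 + k1 r^2 times it, then the intrinsics apply), "rvec" (rotation vector, rad) and "tvec" (3), from world to camera coordinates, as OpenCV has them. Camera axes: x right, y down, z forward; pixel columns grow to the right and rows downward; lengths in mm; the calibration is good to about 2 mm. A picture is of the moment at which its call begins.
- ctrl.close_job(): hands the job in, once; it reports no verdict.
The state is a dict: "t": time; "qpos": joint angles; "qvel": joint speeds; "joint_torque": joint torques, N m; "ee_pos": TCP position; "orientation": TCP orientation; "ft_force": force on the tool from outside, world axes, zero at the start; "moment": the same for the moment, N m; "width": finger opening in mm.
Only numpy, scipy, OpenCV 4.12 (cv2) and the standard library are available. Lean on these libraries where they do the work, as an engineer would, in place of code of your own. Each camera call takes 0.05 s, during which the arm holds its last target.

## Working session

There is one attempt and no reset: what is moved stays moved. The work goes in short steps, Python scripts to look and compute and a tool call to move; the robot and the scene stay as the last step left them, time stands still between calls to the robot, and variables do not carry over. Pictures are saved under pics/ and viewed, and the job is handed in when it is done.

Besides the shell and the picture viewer there is one more tool, called after "Request:" as name(argument=value, ...) on one line, values as JSON. send_rows: Moves the arm, as the interface text tells. Its arguments: {"type":"object","properties":{"rows":{"type":"array"}},"required":["rows"]}

```bash
ls; mkdir -p pics; cat > h.py <<'E'
import numpy as np, cv2
from workcell import telemetry, get_image, ctrl
def grab(n):
    d=get_image(n); np.save(f'/tmp/{n}.npy',d,allow_pickle=True); return d
def load(n): return np.load(f'/tmp/{n}.npy',allow_pickle=True).item()
def cam(d):
    R=cv2.Rodrigues(np.array(d['rvec'],float))[0]; t=np.array(d['tvec'],float).reshape(3); return R,t
def slopes(d,uv):
    K=np.array(d['camera_matrix']); uv=np.atleast_2d(uv).astype(float)
    D=np.array([d['k1'],0,0,0],float)
    return cv2.undistortPoints(uv.reshape(-1,1,2),K,D).reshape(-1,2)
def plane(d,uv,z):
    R,t=cam(d); s=slopes(d,uv); dirs=np.c_[s,np.ones(len(s))]@R; c=-R.T@t
    return c+dirs*((z-c[2])/dirs[:,2])[:,None]
def pts(d):
    R,t=cam(d); v,u=np.mgrid[0:480,0:640]; s=slopes(d,np.c_[u.ravel(),v.ravel()])
    Z=d['z_map'].ravel()[:,None].astype(float); P=(np.c_[s,np.ones(len(s))]*Z-t)@R
    P[Z[:,0]==0]=np.nan
    return P.reshape(480,640,3)
def proj(d,X):
    return cv2.projectPoints(np.atleast_2d(X).astype(float),np.array(d['rvec'],float),np.array(d['tvec'],float),np.array(d['camera_matrix']),np.array([d['k1'],0,0,0],float))[0].reshape(-1,2)
E
python3 - <<'E'
from h import *
for n in('top','side'):
    d=grab(n); cv2.imwrite(f'pics/{n}0.png',d['color']); R,t=cam(d); print(n,-R.T@t,d['k1'],d['camera_matrix'])
print(telemetry.get_obs())
E
```

```text
pics
top [ 461.84805766    5.51251708 1312.32670187] -0.004141585600545711 [[538.8319891    0.         316.95581108]
 [  0.         538.8319891  234.55053827]
 [  0.           0.           1.        ]]
side [ 427.15832462 -782.96268317  963.72327071] -0.04041574179858667 [[517.3643842    0.         318.71544037]
 [  0.         517.3643842  234.63553292]
 [  0.           0.           1.        ]]
{'t': 0.1, 'qpos': array([ 1.27596039e+00,  4.23774808e-01,  1.63062392e+00,  3.97753061e-06,
        1.08862656e+00, -1.89796070e-02]), 'qvel': array([-1.49011348e-03, -7.71356754e-04, -1.21390660e-03, -6.40608866e-05,
        1.35809674e-03,  2.92485752e-04]), 'joint_torque': array([-2.26920056e-04, -5.45614064e+01, -2.74321657e+01,  6.44284557e-02,
        1.88638695e-02, -5.96842392e-05]), 'ee_pos': array([170.07568935, 600.99103994, 301.96881426]), 'orientation': array([-4.31913021e-01, -3.11153052e+00,  2.22169500e-03]), 'ft_force': array([0.23249244, 0.10858455, 0.16150643]), 'moment': array([-0.01204005, -0.05521104, -0.01499182]), 'width': 88.14657897746702}
```

View pics/top0.png

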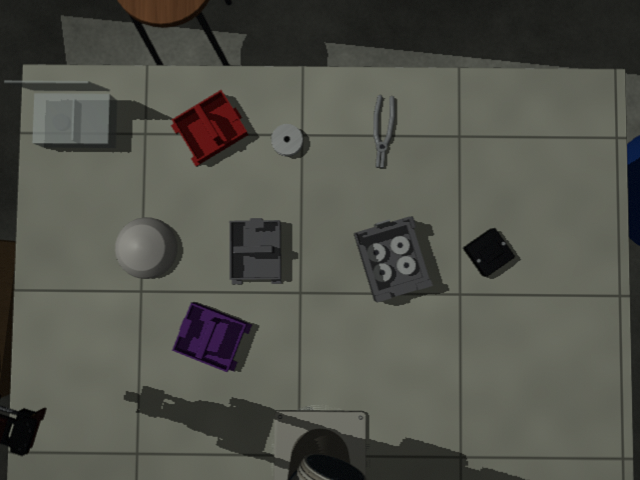

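View pics/side0.png

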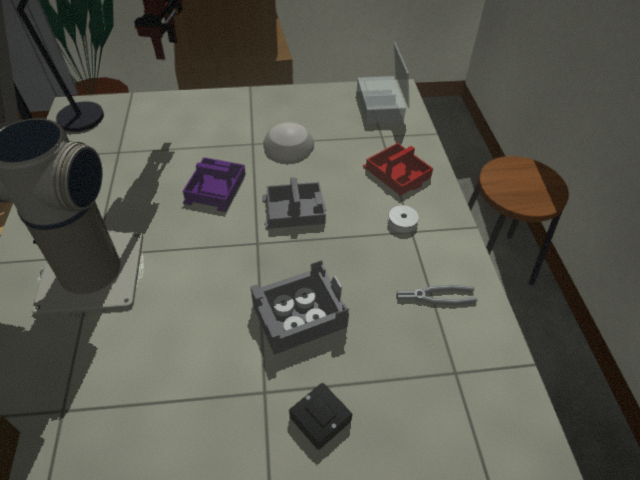

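Candidates for the tray in the top view: grey (257,250), red (210,127), purple (212,336) and a white box (72,118). The description says grey, so I choose (257,250). The tote is the grey box of hardware at (397,260). I'll check both in close crops.

```bash
python3 - <<'E'
from h import *
d=load('top');c=d['color']
a=cv2.resize(c[205:305,215:305],None,fx=4.4,fy=5,interpolation=cv2.INTER_CUBIC)
b=cv2.resize(c[205:310,345:445],None,fx=4,fy=500/105,interpolation=cv2.INTER_CUBIC)
cv2.imwrite('pics/crop_top.png',cv2.convertScaleAbs(np.hstack([a[:500],b[:500]]),alpha=1.8)[:, :800])
d=load('side');c=d['color']
a=cv2.resize(c[165:245,250:340],None,fx=4.4,fy=5,interpolation=cv2.INTER_CUBIC)
b=cv2.resize(c[255:355,245:355],None,fx=3.6,fy=4,interpolation=cv2.INTER_CUBIC)
cv2.imwrite('pics/crop_side.png',cv2.convertScaleAbs(np.hstack([a[:400],b[:400]]),alpha=1.8)[:, :800])
P=pts(load('top'))
for n,(u0,u1,v0,v1) in {'tray':(222,295,212,292),'tote':(345,440,205,310)}.items():
    Q=P[v0:v1,u0:u1].reshape(-1,3);z=Q[:,2]
    print(n,np.histogram(z[~np.isnan(z)],bins=np.arange(-10,100,5)))
E
```

```text
tray (array([ 124, 1678, 2436,  653,   37,   28,   46,   59,  300,  164,    6,
          2,    5,    0,    1,   81,  177,   13,    0,    0,    0]), array([-10,  -5,   0,   5,  10,  15,  20,  25,  30,  35,  40,  45,  50,
        55,  60,  65,  70,  75,  80,  85,  90,  95]))
tote (array([ 229, 2898, 3050,  739,   55,  181,  692,  240,   16,    8,   18,
         74,  703,  594,   53,  179,  153,   48,    9,    0,    0]), array([-10,  -5,   0,   5,  10,  15,  20,  25,  30,  35,  40,  45,  50,
        55,  60,  65,  70,  75,  80,  85,  90,  95]))
```

View pics/crop_top.png

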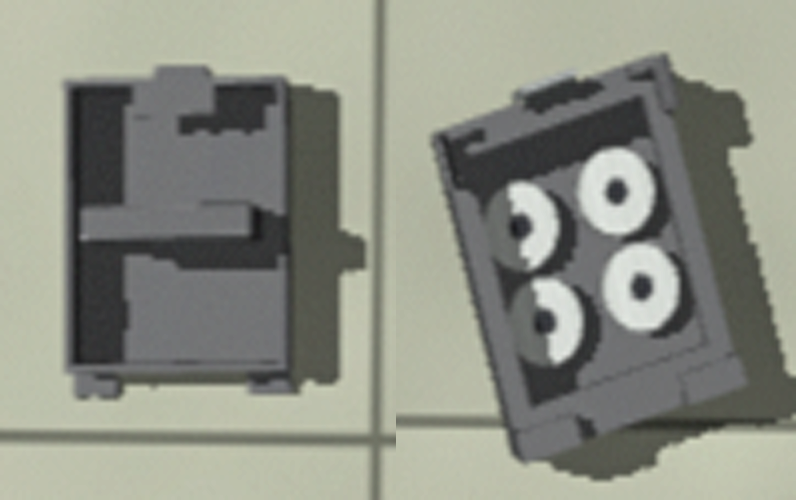

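View pics/crop_side.png

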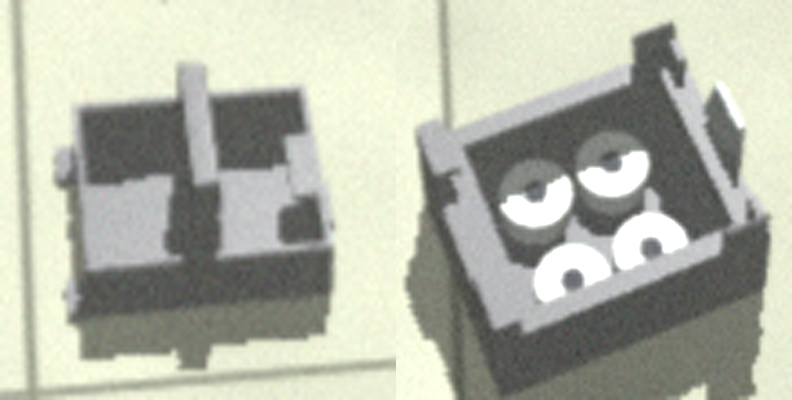

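The left crop shows the grey tray: lug and ledge at the top edge, handle bar across the middle near (253,249), tongues at the bottom near (235,282) and (279,282). The right crop shows the tote with its catch at about (380,223) and its hook roofs at the bottom, near (385,295) and (425,283). It is yawed roughly 15°. Next I'll measure both.

```bash
cat > m.py <<'E'
from h import *
def rect(Q):
    r=cv2.minAreaRect(Q[:,:2].astype(np.float32)); return r
def blob(d,box,z0,z1):
    P=pts(d);u0,u1,v0,v1=box;m=np.zeros((480,640),bool)
    m[v0:v1,u0:u1]=(P[v0:v1,u0:u1,2]>z0)&(P[v0:v1,u0:u1,2]<z1)
    return m,P
E
python3 - <<'E'
from m import *
d=load('top')
def rc(n,box,z0,z1,zp):
    m,P=blob(d,box,z0,z1); n_,l,s,_=cv2.connectedComponentsWithStats(m.astype(np.uint8),connectivity=8)
    # drop specks
    keep=np.isin(l,[i for i in range(1,n_) if s[i,4]>12]); v,u=np.nonzero(keep)
    Q=plane(d,np.c_[u,v],zp); r=rect(Q); print(n,len(Q),'z',np.median(P[keep][:,2]),r); return keep
rc('tray rim',(222,295,212,292),29,42,35)
rc('handle',(222,295,212,292),60,82,72)
k=rc('tote rim',(345,440,205,310),45,63,55)
k2=rc('tote posts',(345,440,205,310),63,85,70)
k3=rc('tote all',(345,440,205,310),47,63,55)
P=pts(d);n_,l,s,c=cv2.connectedComponentsWithStats(k2.astype(np.uint8))
for i in range(1,n_):
    q=plane(d,np.argwhere(l==i)[:,::-1],np.median(P[l==i][:,2])); print(i,s[i,4],c[i],np.median(P[l==i],0),q.mean(0),rect(q))
# contour of non-background grey body of handle by colour
im=d['color'].copy(); im[k]=(0,255,0); im[k2]=(0,0,255)
cv2.imwrite('pics/mask.png',cv2.resize(im[200:310,215:445],None,fx=3.4,fy=3.4,interpolation=cv2.INTER_NEAREST))
E
```

```text
tray rim 480 z 34.12808040969101 ((488.2195129394531, 158.40640258789062), (139.8927459716797, 118.89960479736328), 0.7661120295524597)
handle 272 z 71.32757837768199 ((488.3063049316406, 158.4618377685547), (13.81531810760498, 87.61399841308594), 0.5657587051391602)
tote rim 1388 z 54.708229626776614 ((470.4956359863281, -165.91326904296875), (170.84158325195312, 134.9057159423828), 17.317237854003906)
tote posts 409 z 70.07981513893688 ((472.8790588378906, -166.31253051757812), (175.224609375, 140.8177490234375), 17.289194107055664)
tote all 1377 z 54.73045615372628 ((470.5240478515625, -166.00439453125), (170.84158325195312, 134.71481323242188), 17.317237854003906)
1 66 [410.39393939 221.07575758] [ 558.5789165  -207.89969738   69.96085697] [ 556.45419848 -206.35592662   69.96085697] ((553.1873779296875, -203.11683654785156), (27.017532348632812, 22.714160919189453), 18.49493980407715)
2 76 [382.11842105 223.27631579] [ 550.77695116 -140.31409344   74.67991362] [ 550.3830924  -140.4999041    74.67991362] ((550.5660400390625, -141.14657592773438), (11.647878646850586, 33.575199127197266), 18.996971130371094)
3 48 [357.52083333 236.52083333] [520.57193088 -83.30379772  70.58347326] [519.50859114 -84.38128742  70.58347326] ((518.3339233398438, -89.76557922363281), (26.253589630126953, 21.18157386779785), 18.801530838012695)
4 110 [423.31818182 284.23636364] [ 411.6708559  -236.24821402   69.83734354] [ 411.27550908 -236.26801137   69.83734354] ((410.7753601074219, -234.7444610595703), (15.893848419189453, 38.63700485229492), 18.896745681762695)
5 109 [382.14678899 296.69724771] [ 381.30689313 -141.74317509   69.48254742] [ 381.81123475 -141.84838098   69.48254742] ((382.0279846191406, -141.97642517089844), (15.885315895080566, 34.8936767578125), 18.808635711669922)
```

View pics/mask.png

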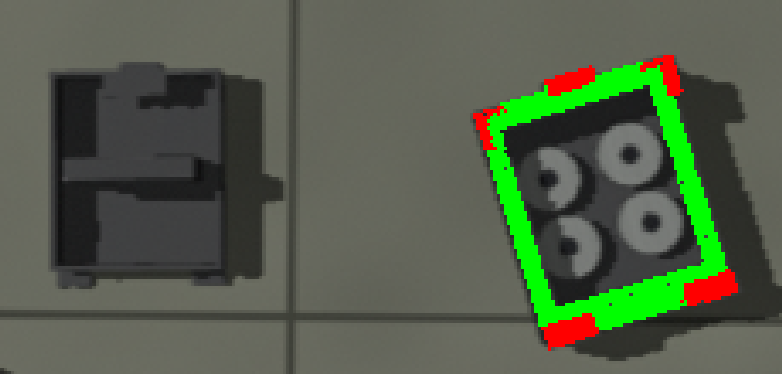

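```bash
python3 - <<'E'
from m import *
d=load('side')
def rc(n,box,z0,z1,zp):
    m,P=blob(d,box,z0,z1); n_,l,s,_=cv2.connectedComponentsWithStats(m.astype(np.uint8),connectivity=8)
    keep=np.isin(l,[i for i in range(1,n_) if s[i,4]>12]); v,u=np.nonzero(keep)
    Q=plane(d,np.c_[u,v],zp); r=rect(Q); print(n,len(Q),'z',np.median(P[keep][:,2]),r); return keep
rc('handle',(255,335,170,235),68,80,72)
k=rc('tote rim',(245,355,255,355),52,59,55)
k2=rc('tote posts',(245,355,255,355),67,85,70)
im=d['color'].copy(); im[k]=(0,255,0); im[k2]=(0,0,255)
cv2.imwrite('pics/mask2.png',cv2.resize(im[160:360,240:360],None,fx=3,fy=3,interpolation=cv2.INTER_NEAREST))
def fr(p,c=(470.5,-166),a=17.3): 
    a=np.deg2rad(a); x,y=p[0]-c[0],p[1]-c[1]; return x*np.cos(a)+y*np.sin(a),-x*np.sin(a)+y*np.cos(a)
for dd in('top','side'):
    D=load(dd);m,P=blob(D,(345,440,205,310) if dd=='top' else (245,355,255,355),52,58)
    Q=P[m]; a=np.array([fr(q) for q in Q]); print(dd,np.percentile(a[:,0],[1,99]),np.percentile(a[:,1],[1,99]))
    m,P=blob(D,(345,440,205,310) if dd=='top' else (245,355,255,355),67,73)
    a=np.array([fr(q) for q in P[m]]); h=a[a[:,0]<-50]; print(' hooks',np.percentile(h[:,0],[3,97]),np.percentile(h[:,1],[3,97]))
E
```

```text
handle 154 z 71.08679578902618 ((491.7394714355469, 155.197265625), (16.042966842651367, 94.50414276123047), 1.3157466650009155)
tote rim 1256 z 54.29606906954615 ((474.9078369140625, -167.23236083984375), (174.7020721435547, 136.47921752929688), 17.733877182006836)
tote posts 375 z 70.07687507822868 ((476.3046875, -162.98873901367188), (178.866943359375, 141.74008178710938), 17.040843963623047)
top [-84.13594157  82.71990203] [-66.82459591  66.22943962]
 hooks [-84.78578725 -70.19406375] [-65.17424723  65.34594606]
side [-82.53494914  85.90857143] [-69.04478103  65.45266682]
 hooks [-82.24777536 -67.67621503] [-66.27167173  64.58261908]
```

View pics/mask2.png

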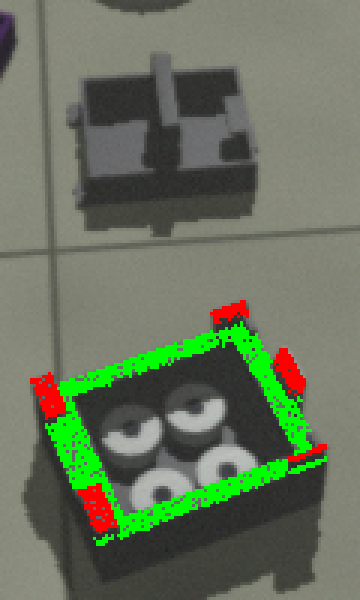

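```bash
python3 - <<'E'
from m import *
a=np.deg2rad(17.3);R=np.array([[np.cos(a),np.sin(a)],[-np.sin(a),np.cos(a)]])
for n,box in (('top',(345,440,205,310)),('side',(245,355,255,355))):
    D=load(n);P=pts(D);u0,u1,v0,v1=box;Q=P[v0:v1,u0:u1].reshape(-1,3);F=(Q[:,:2]-[470.5,-166])@R.T
    for nm,sel,zr in (('hook-end rim',(abs(F[:,1])<25)&(F[:,0]<-40),(50,60)),('catch-end rim',(abs(F[:,1])<45)&(abs(F[:,1])>20)&(F[:,0]>40),(50,60)),('hookL',(F[:,1]>30)&(F[:,0]<-50),(66,74)),('hookR',(F[:,1]<-30)&(F[:,0]<-50),(66,74)),('catch',(abs(F[:,1])<20)&(F[:,0]>60),(65,90)),('guardL',(F[:,1]>40)&(F[:,0]>40),(64,80)),('guardR',(F[:,1]<-40)&(F[:,0]>40),(64,80))):
        s=sel&(Q[:,2]>zr[0])&(Q[:,2]<zr[1]); print(n,nm,s.sum(),np.percentile(F[s,0],[2,50,98]).round(1),np.percentile(F[s,1],[2,50,98]).round(1),'z',np.percentile(Q[s,2],[5,50,95]).round(1))
E
```

```text
top hook-end rim 215 [-84.9 -73.2 -61.6] [-23.9   0.5  23.6] z [51.3 54.8 58.6]
top catch-end rim 141 [66.9 75.4 83.2] [-44.2  20.5  43.6] z [51.  54.9 58.5]
top hookL 102 [-85.1 -77.6 -70. ] [32.2 48.9 66.6] z [66.6 69.5 72.5]
top hookR 98 [-85.4 -77.3 -69.9] [-66.7 -49.4 -32.5] z [66.8 70.  72.9]
top catch 73 [78.4 84.  89.3] [-16.    0.9  15.5] z [65.4 74.9 82.2]
top guardL 47 [55.7 72.6 81.1] [49.1 64.8 69.4] z [64.5 70.7 77.6]
top guardR 64 [55.4 70.6 81.3] [-70.9 -65.6 -49.7] z [64.8 70.3 76.5]
side hook-end rim 238 [-82.6 -70.6 -59.2] [-23.1   0.6  23.9] z [51.  54.1 57. ]
side catch-end rim 157 [69.3 77.3 86.1] [-43.4 -20.8  44.2] z [51.2 54.  56.4]
side hookL 105 [-82.4 -74.5 -67.5] [30.9 48.  65.4] z [66.8 69.1 72.4]
side hookR 123 [-82.6 -75.2 -67.4] [-68.3 -51.6 -34.4] z [66.5 69.  71.5]
side catch 100 [81.7 87.1 92.7] [-18.   -3.3  13.4] z [66.  73.5 80.6]
side guardL 82 [57.7 73.5 84.5] [48.  63.7 69.9] z [64.3 69.4 75.7]
side guardR 51 [57.4 75.9 83.9] [-72.5 -68.5 -51. ] z [64.4 67.5 76.1]
```

Request:
send_rows(rows=[[-0.0387,-0.0309,0,0,1],[-0.0387,-0.0309,0,0,1],[-0.0387,-0.0309,0,0,1],[-0.0387,-0.0309,0,0,1],[-0.0387,-0.0309,0,0,1]])

```text
t: 0.6
ee_pos: [314.9, 398.2, 302.5]
orientation: [-0.431, -3.112, 0.001]
ft_force: [0.6, -0.4, -1.0]
width: 87.9
```

Request:
send_rows(rows=[[-0.0387,-0.0309,0,0,1],[-0.0387,-0.0309,0,0,1],[-0.0387,-0.0309,0,0,1],[-0.0387,-0.0309,0,0,1],[-0.0387,-0.0309,0,0,1]])

```text
t: 1.1
ee_pos: [459.1, 196.8, 302.6]
orientation: [-0.432, -3.112, -0.0]
ft_force: [1.7, 1.6, 0.4]
width: 88.0
```

Request:
send_rows(rows=[[-0.0387,-0.0309,0,0,1],[0,0,0,0.14,1],[0,0,0,0.14,1],[0,0,0,0.14,1],[0,0,0,0.14,1]])

```text
t: 1.6
ee_pos: [487.1, 158.0, 302.3]
orientation: [-1.284, -2.867, 0.001]
ft_force: [-0.6, -0.1, -0.2]
width: 87.9
```

Request:
send_rows(rows=[[0,0,0,0.14,1],[0,0,0,0.14,1],[0,0,0,0.14,1],[0,0,0,0.14,1],[0,0,0,0.14,1]])

```text
t: 2.1
ee_pos: [487.0, 158.3, 302.4]
orientation: [-2.189, -2.253, 0.001]
ft_force: [0.0, -0.3, 0.2]
width: 87.9
```

```bash
cat >> h.py <<'E'
def tool():
    o=telemetry.get_obs(); R=cv2.Rodrigues(np.array(o['orientation'],float))[0]
    return o,R
def to(goal,yaw=None):
    o,R=tool(); p=np.array(o['ee_pos']); j=np.degrees(np.arctan2(R[1,1],R[0,1]))
    print('t',o['t'],'ee',p.round(1),'jawyaw',round(j,2),'tilt',np.degrees(np.arccos(-R[2,2])).round(2),'F',np.round(o['ft_force'],1),'M',np.round(o['moment'],2),'w',round(o['width'],1),'q',np.round(o['qpos'],2))
    if goal is not None: print('tool delta mm',(R.T@(np.array(goal)-p)).round(1))
    if yaw is not None: print('turn',round(-np.radians(yaw-j),4),'or half-turn alt')
E
python3 -c "
from h import *
to([489.5,157.5,134],0.7)"
```

```text
t 2.1 ee [487.  158.3 302.4] jawyaw 1.67 tilt 0.04 F [ 0.  -0.3  0.2] M [-0.07  0.04 -0.06] w 87.9 q [0.29 0.26 1.88 0.   1.01 0.26]
tool delta mm [ -0.9   2.6 168.4]
turn 0.017 or half-turn alt
```

Request:
send_rows(rows=[[-0.001,0.0026,0.04,0.017,1],[0,0,0.045,0,1],[0,0,0.045,0,1],[0,0,0.03,0,1],[0,0,0.018,0,1]])

```text
t: 2.6
ee_pos: [488.4, 157.0, 121.9]
orientation: [-2.2, -2.24, 0.006]
ft_force: [0.5, -0.4, -0.8]
width: 87.6
```

Request:
send_rows(rows=[[0,0,0,0,1],[0,0,0,0,-1],[0,0,0,0,-1],[0,0,0,0,-1],[0,0,0,0,-1]])

```text
t: 3.1
ee_pos: [490.4, 157.6, 125.7]
orientation: [2.201, 2.241, 0.003]
ft_force: [-0.8, 0.4, -0.1]
width: 59.3
```

Request:
send_rows(rows=[[0,0,0,0,-1],[0,0,0,0,-1],[0,0,0,0,-1],[0,0,0,0,-1],[0,0,0,0,-1]])

```text
t: 3.6
ee_pos: [489.9, 157.5, 124.7]
orientation: [2.201, 2.241, 0.0]
ft_force: [2.7, -0.1, -1.5]
width: 19.3
```

```bash
python3 -c "
from h import *
to([489.5,157.5,124],0.7)
for n in('top','side'):
  d=grab(n); cv2.imwrite('pics/%s1.png'%n,d['color'][150:350,180:460])
a=cv2.imread('pics/top1.png');b=cv2.imread('pics/side1.png');cv2.imwrite('pics/g1.png',cv2.convertScaleAbs(cv2.resize(np.hstack([a,b]),(800,286)),alpha=1.6))"
```

```text
t 3.6 ee [489.9 157.5 124.7] jawyaw 1.03 tilt 0.0 F [ 2.7 -0.1 -1.5] M [-0.13 -0.3  -0.01] w 19.3 q [ 0.29  0.55  1.97 -0.    0.62  0.27]
tool delta mm [ 0.  -0.4  0.7]
turn 0.0058 or half-turn alt
```

View pics/g1.png

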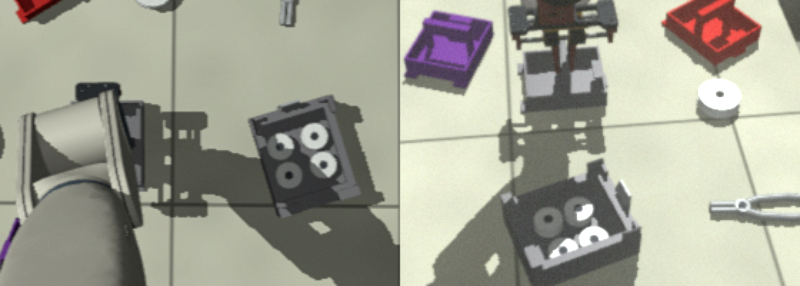

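The fingers straddle the bar (side view, near (565,60)) and are still closing.

Request:
send_rows(rows=[[0,0,0,0,-1],[0,0,0,0,-1],[0,0,0,0,-1],[0,0,0,0,-1],[0,0,0,0,-1]])

```text
t: 4.2
ee_pos: [489.9, 157.5, 124.7]
orientation: [2.201, 2.241, 0.0]
ft_force: [1.6, 0.5, 0.3]
width: 16.1
```

```bash
python3 -c "
from h import *
to([489.5,157.5,124],0.7)"
```

```text
t 4.2 ee [489.9 157.5 124.7] jawyaw 1.03 tilt 0.01 F [1.6 0.5 0.3] M [-0.06 -0.18 -0.01] w 16.1 q [0.29 0.55 1.97 0.   0.62 0.27]
tool delta mm [-0.  -0.4  0.7]
turn 0.0058 or half-turn alt
```

Request:
send_rows(rows=[[0,0,-0.04,0,-1],[0,0,-0.045,0,-1],[0,0,-0.045,0,-1],[0,0,-0.03,0,-1],[0,0,0,0,-1]])

```text
t: 4.7
ee_pos: [491.2, 157.9, 288.4]
orientation: [2.199, 2.239, 0.009]
ft_force: [-0.2, 1.1, -4.8]
width: 16.0
```

```bash
python3 -c "
from h import *
to([489.5,157.5,124],0.7)
d=grab('side'); cv2.imwrite('pics/s2.png',cv2.convertScaleAbs(cv2.resize(d['color'][50:300,180:460],None,fx=2.4,fy=2.4),alpha=1.6))"
```

```text
t 4.7 ee [491.2 157.9 288.4] jawyaw 1.03 tilt 0.38 F [-0.2  1.1 -4.8] M [-0.09 -0.02 -0.08] w 16.0 q [0.29 0.28 1.88 0.   0.97 0.27]
tool delta mm [ -0.7  -2.7 164.3]
turn 0.0058 or half-turn alt
```

View pics/s2.png

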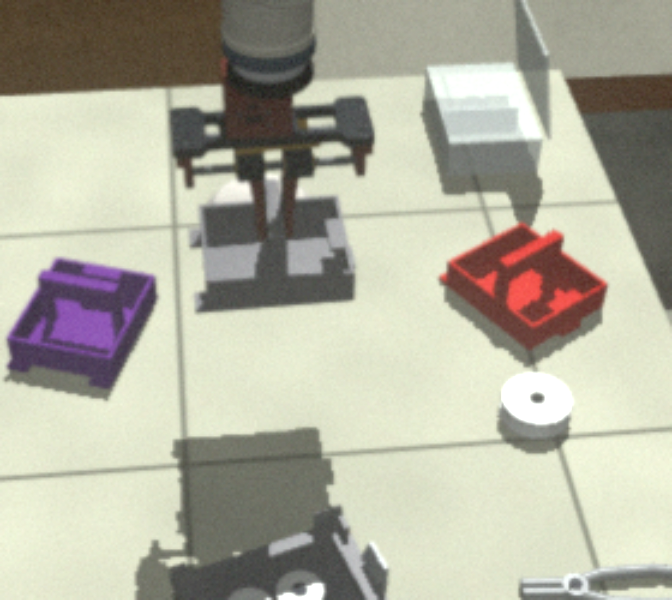

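The tray is lifted and hangs level (side crop, at (275,260)). The grip puts the handle at x = 489.9, midway between the two cameras' readings (488.3 and 491.7), so I'll use the camera average for the tote too: seat ≈ (475.9, -165.1), yaw 17.3°.

```bash
python3 -c "
from h import *
to([485.9,-162,288],17.3)"
```

```text
t 4.75 ee [490.  157.6 285.8] jawyaw 1.03 tilt 0.16 F [-0.8  0.1 -3.7] M [-0.06  0.07  0.03] w 15.9 q [0.29 0.28 1.89 0.   0.97 0.27]
tool delta mm [-319.4   -9.9   -2.5]
turn -0.2839 or half-turn alt
```

Request:
send_rows(rows=[[-0.025,-0.001,0,0,-1],[-0.042,-0.001,0,0,-1],[-0.042,-0.001,0,0,-1],[-0.042,-0.001,0,0,-1],[-0.042,-0.001,0,0,-1]])

```text
t: 5.25
ee_pos: [486.5, -36.9, 282.0]
orientation: [-2.198, -2.239, 0.005]
ft_force: [1.0, 0.2, -3.4]
width: 15.5
```

Request:
send_rows(rows=[[-0.042,-0.001,0,0,-1],[-0.042,-0.001,0,0,-1],[-0.025,-0.001,0,0,-1],[-0.012,-0.001,0,0,-1],[-0.005,-0.001,0,0,-1]])

```text
t: 5.75
ee_pos: [484.5, -162.1, 282.6]
orientation: [-2.201, -2.237, 0.002]
ft_force: [-0.4, 0.8, -3.1]
width: 15.8
```

Request:
send_rows(rows=[[0,0,0,-0.08,-1],[0,0,0,-0.08,-1],[0,0,0,-0.08,-1],[0,0,0,-0.044,-1],[0,0,0,0,-1]])

```text
t: 6.25
ee_pos: [485.1, -160.3, 283.7]
orientation: [-1.859, -2.53, 0.0]
ft_force: [-0.1, 0.2, -3.7]
width: 16.0
```

```bash
python3 -c "
from h import *
to([485.9,-162,225],17.3)"
```

```text
t 6.25 ee [ 485.1 -160.3  283.7] jawyaw 17.4 tilt 0.12 F [-0.1  0.2 -3.7] M [-0.09  0.04 -0.04] w 16.0 q [-0.34  0.28  1.89  0.    0.97 -0.65]
tool delta mm [-2.   0.3 58.7]
turn 0.0017 or half-turn alt
```

Request:
send_rows(rows=[[-0.002,0,0.02,0,-1],[0,0,0.02,0,-1],[0,0,0.015,0,-1],[0,0,0.004,0,-1],[0,0,0,0,-1]])

```text
t: 6.75
ee_pos: [485.8, -162.8, 225.0]
orientation: [-1.861, -2.529, 0.001]
ft_force: [1.0, 0.2, -2.8]
width: 16.1
```

```bash
python3 -c "
from h import *
to([485.9,-162,225],17.3)
for n in('top','side'):
  d=grab(n); cv2.imwrite('pics/%s3.png'%n,d['color'])
a=load('top')['color'][180:330,330:480];b=load('side')['color'][200:360,220:380]
cv2.imwrite('pics/g3.png',cv2.convertScaleAbs(np.hstack([cv2.resize(a,(400,400)),cv2.resize(b,(400,400))]),alpha=1.6))"
```

```text
t 6.75 ee [ 485.8 -162.8  225. ] jawyaw 17.3 tilt 0.12 F [ 1.   0.2 -2.8] M [-0.06  0.05 -0.03] w 16.1 q [-0.35  0.37  1.93  0.    0.84 -0.65]
tool delta mm [ 0.8  0.3 -0. ]
turn -0.0 or half-turn alt
```

View pics/g3.png

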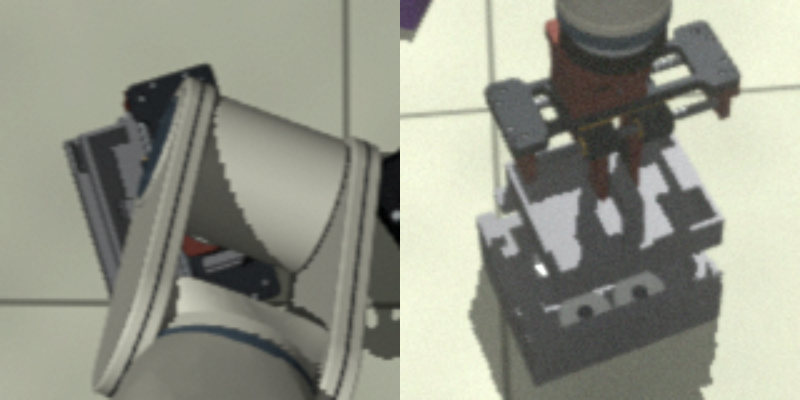

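The tray sits level above the tote in the side view, with its rim around (610,200) in the crop. I'll measure how it is offset from the tote in this same camera.

```bash
python3 - <<'E'
from m import *
o,R=tool(); p=o['ee_pos']
d=load('side')
# predicted tray corners from tool (underside = ee z -124.7), handle at tcp xy
a=np.radians(17.3);ex=np.array([np.cos(a),np.sin(a),0]);ey=np.array([-np.sin(a),np.cos(a),0])
c=np.array([p[0],p[1],p[2]-124.7])
print('und z',c[2])
P=pts(d);s=P[200:360,220:380].reshape(-1,3); g=(s[:,2]>c[2]+30)&(s[:,2]<c[2]+40)
F=np.c_[(s-c)@ex,(s-c)@ey][g]
F=F[(abs(F)<90).all(1)]
h=lambda v,lo,hi:np.histogram(v,bins=np.arange(lo,hi,2))
print('x',np.percentile(F[:,0],[1,99]),'y',np.percentile(F[:,1],[1,99]))
im=d['color'].copy()
for x,y,z in [(-70,-60,35),(70,-60,35),(70,60,35),(-70,60,35),(-82,-60,5),(-82,-36,5),(78,-15,5),(-70,-60,0),(70,-60,0)]:
    u=proj(d,c+x*ex+y*ey+np.array([0,0,z]))[0]; cv2.circle(im,tuple(np.round(u).astype(int)),0,(0,0,255),-1)
cv2.imwrite('pics/o3.png',cv2.convertScaleAbs(cv2.resize(im[250:360,240:360],None,fx=5.4,fy=5.4,interpolation=cv2.INTER_NEAREST),alpha=1.6))
E
```

```text
und z 101.40992972927545
x [-70.3948974   69.85797271] y [-59.68094823  61.33879522]
```

View pics/o3.png

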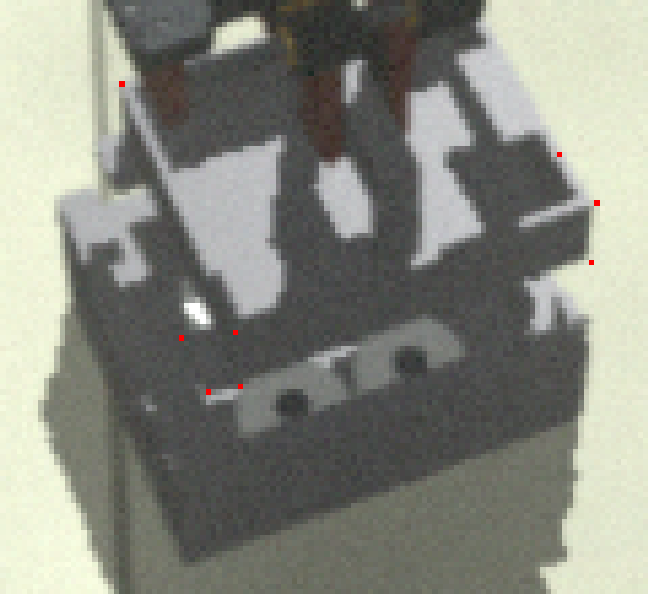

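Request:
send_rows(rows=[[0,0.001,0.01,0,-1],[0,0,0.005,0,-1],[0,0,0.002,0,-1],[0,0,0,0,-1],[0,0,0,0,-1]])

```text
t: 7.35
ee_pos: [487.2, -163.3, 208.7]
orientation: [1.862, 2.53, -0.0]
ft_force: [0.5, 0.1, -3.8]
width: 15.8
```

Request:
send_rows(rows=[[0,0,0.002,0,-1],[0,0,0,0,-1]])

```text
t: 7.55
ee_pos: [487.1, -163.3, 206.6]
orientation: [-1.862, -2.53, 0.0]
ft_force: [-0.5, -0.4, -3.5]
width: 15.6
```

Request:
send_rows(rows=[[0,0,0.002,0,-1],[0,0,0,0,-1]])

```text
t: 7.75
ee_pos: [487.3, -163.3, 204.7]
orientation: [1.862, 2.53, 0.0]
ft_force: [-0.4, 0.1, -3.6]
width: 15.7
```

```bash
python3 -c "
from h import *
to([486.9,-162,204.7],17.3)"
```

```text
t 7.75 ee [ 487.3 -163.3  204.7] jawyaw 17.3 tilt 0.02 F [-0.4  0.1 -3.6] M [-0.11 -0.02 -0.05] w 15.7 q [-0.35  0.41  1.94  0.    0.79 -0.65]
tool delta mm [ 1.4  0.  -0. ]
turn 0.0 or half-turn alt
```

Request:
send_rows(rows=[[0.001,0,0.001,0,-1],[0,0,0,0,-1],[0,0,0.001,0,-1],[0,0,0,0,-1]])

```text
t: 8.15
ee_pos: [488.0, -162.7, 203.6]
orientation: [1.861, 2.528, 0.002]
ft_force: [0.8, -1.2, 6.2]
width: 15.7
```

Request:
send_rows(rows=[[0,0,0.001,0,-1],[0,0,0,0,-1]])

```text
t: 8.35
ee_pos: [488.1, -162.6, 202.8]
orientation: [1.86, 2.527, 0.002]
ft_force: [0.0, -0.1, 7.3]
width: 15.7
```

```bash
python3 -c "
from h import *
to([486.9,-162,204.7],17.3)"
```

```text
t 8.35 ee [ 488.1 -162.6  202.8] jawyaw 17.29 tilt 0.21 F [ 0.  -0.1  7.3] M [ 0.09 -0.66 -0.02] w 15.7 q [-0.34  0.41  1.94  0.    0.79 -0.65]
tool delta mm [ 0.9 -1.  -1.9]
turn -0.0002 or half-turn alt
```

Request:
send_rows(rows=[[0,0,0,0,-0.6],[0,0,0,0,-0.6],[0,0,0,0,-0.6]])

```text
t: 8.65
ee_pos: [486.1, -162.1, 201.2]
orientation: [-1.861, -2.529, 0.001]
ft_force: [-1.2, -1.2, -0.4]
width: 17.4
```

```bash
cat > see.py <<'E'
import sys
from h import *
to([476,-165,204.7],17.3)
d=grab('side')
cv2.imwrite('pics/%s.png'%sys.argv[1],cv2.convertScaleAbs(cv2.resize(d['color'][240:360,230:370],None,fx=5,fy=5,interpolation=cv2.INTER_CUBIC),alpha=1.6))
E
python3 see.py s4
```

```text
t 8.65 ee [ 486.1 -162.1  201.2] jawyaw 17.31 tilt 0.11 F [-1.2 -1.2 -0.4] M [-0.13  0.27  0.04] w 17.4 q [-0.34  0.41  1.95 -0.    0.79 -0.65]
tool delta mm [  0.2 -10.6  -3.5]
turn 0.0002 or half-turn alt
```

View pics/s4.png

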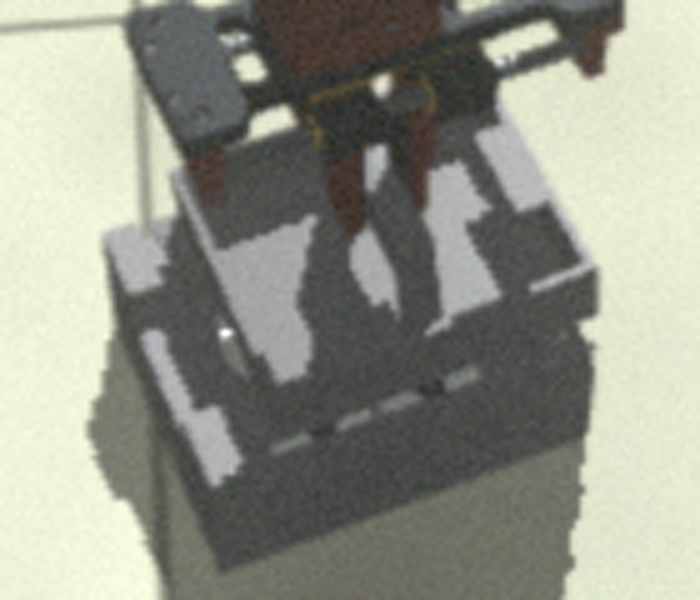

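Request:
send_rows(rows=[[0,-0.002,0.002,0,-0.57],[0,-0.002,0.002,0,-0.55],[0,-0.002,0.002,0,-0.53],[0,-0.002,0.001,0,-0.51],[0,0,0,0,-0.5]])

```text
t: 9.2
ee_pos: [479.5, -164.8, 194.8]
orientation: [1.862, 2.529, 0.001]
ft_force: [0.5, 0.4, -0.6]
width: 22.2
```

```bash
python3 see.py s5
```

```text
t 9.2 ee [ 479.5 -164.8  194.8] jawyaw 17.29 tilt 0.06 F [ 0.5  0.4 -0.6] M [-0.04  0.02  0.02] w 22.2 q [-0.35  0.41  1.96  0.    0.76 -0.66]
tool delta mm [ 0.8 -3.4 -9.9]
turn -0.0001 or half-turn alt
```

View pics/s5.png

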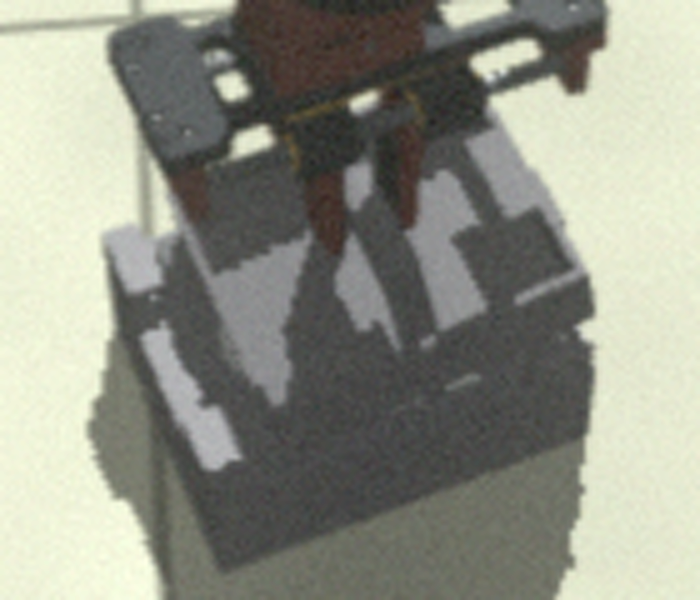

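```bash
cat > pose.py <<'E'
from h import *
# side-camera measurement in seat frame; side seat (477.3,-165.4)
def show(n='side',seat=(477.3,-165.4)):
    d=load(n);P=pts(d);a=np.radians(17.3);ex=np.array([np.cos(a),np.sin(a),0]);ey=np.array([-np.sin(a),np.cos(a),0])
    c=np.array([*seat,55.])
    b=(slice(200,370),slice(220,390)) if n=='side' else (slice(190,320),slice(335,450))
    Q=P[b].reshape(-1,3)-c; F=np.c_[Q@ex,Q@ey,Q[:,2]];F=F[~np.isnan(F[:,0])]
    # interior floor of tray (sloped plane) and wall tops along -y side wall
    z=F[:,2]
    for x in range(-100,101,10):
        s=(abs(F[:,0]-x)<5)
        q=F[s&(F[:,1]<-50)&(F[:,1]>-66)]; q2=F[s&(F[:,1]>50)&(F[:,1]<66)]; q3=F[s&(abs(F[:,1])<45)]
        f=lambda q:np.percentile(q[:,2],[10,50,90]).round(0) if len(q)>3 else None
        print(x,'-y',f(q),'mid',f(q3),'+y',f(q2))
E
python3 -c "
from pose import *
show()"
```

```text
-100 -y [-58. -57. -54.] mid [-58. -56. -54.] +y [-57. -56. -54.]
-90 -y [-57. -28.  13.] mid [-57. -20. 175.] +y [-57. -26.  16.]
-80 -y [-45.  12.  16.] mid [ -2. 158. 183.] +y [12. 14. 16.]
-70 -y [-40.  -1.   5.] mid [ -2. 158. 183.] +y [-1.  3. 13.]
-60 -y [-43.   4.  35.] mid [  6. 176. 184.] +y [-40.   6.  35.]
-50 -y [-37.   3.  35.] mid [-50.  10. 340.] +y [-52. -48.   9.]
-40 -y [-36.   7.  39.] mid [  7. 184. 276.] +y [ 7. 13. 29.]
-30 -y [ -4. 326. 353.] mid [  9. 225. 280.] +y [ 8. 16. 29.]
-20 -y [ -5. 330. 356.] mid [ 11. 172. 282.] +y [ 9. 17. 29.]
-10 -y [-18.  24. 342.] mid [ 12. 164. 281.] +y [11. 19. 30.]
0 -y [-28.  14.  44.] mid [ 15.  85. 280.] +y [11. 15. 17.]
10 -y [-20.  16.  46.] mid [ 33. 157. 283.] +y None
20 -y [-25.  18.  48.] mid [ 80. 175. 291.] +y None
30 -y [-18.  21.  50.] mid [ 19. 163. 278.] +y [19. 30. 50.]
40 -y [-11.  24.  51.] mid [ 19.  24. 182.] +y None
50 -y [-24.  25.  53.] mid [ 20.  24. 180.] +y None
60 -y [-38.  34.  56.] mid [ 23.  56. 182.] +y None
70 -y [-20.  32.  57.] mid [ 25.  59. 183.] +y None
80 -y [-44.  27.  50.] mid [ 35. 180. 183.] +y None
90 -y [-58. -56. -54.] mid [ 31. 181. 183.] +y None
100 -y [-57. -56. -54.] mid [-59. -57. -54.] +y None
```

The side depth shows the tray pitched about 10°, with tongue tops near z=+4 on the ledge at x'≈-68 and the lug end up on the catch. Now I push it toward the hooks in small steps.

Request:
send_rows(rows=[[0,-0.003,0,0,-0.5],[0,-0.003,0,0,-0.5],[0,0,0,0,-0.5]])

```text
t: 9.55
ee_pos: [473.2, -166.6, 194.8]
orientation: [1.862, 2.53, -0.0]
ft_force: [-0.0, 0.0, -0.4]
width: 22.3
```

Request:
send_rows(rows=[[0,-0.003,0,0,-0.5],[0,0,0,0,-0.5]])

```text
t: 9.75
ee_pos: [470.0, -167.4, 194.6]
orientation: [-1.862, -2.53, 0.001]
ft_force: [0.2, -0.1, 0.3]
width: 21.8
```

Request:
send_rows(rows=[[0,-0.002,0,0,-0.5],[0,0,0,0,-0.5]])

```text
t: 9.95
ee_pos: [469.4, -167.8, 195.0]
orientation: [1.862, 2.529, 0.002]
ft_force: [4.5, 3.2, -0.1]
width: 21.9
```

```bash
python3 see.py s6; python3 -c "
from pose import *
show()" | grep -E '^-?(90|80|70|60|50) '
```

```text
t 9.95 ee [ 469.4 -167.8  195. ] jawyaw 17.27 tilt 0.11 F [ 4.5  3.2 -0.1] M [ 0.61 -0.57  0.07] w 21.9 q [-0.37  0.4   1.98  0.    0.76 -0.67]
tool delta mm [ 0.7  7.2 -9.7]
turn -0.0005 or half-turn alt
-90 -y [-57. -23.  14.] mid [-56.  -0. 182.] +y [-56. -31.  14.]
-80 -y [-43.  11.  15.] mid [ -2. 157. 183.] +y [12. 14. 16.]
-70 -y [-24.  10.  35.] mid [ -0. 152. 339.] +y [ 7. 19. 37.]
-60 -y [-27.   7.  34.] mid [  4. 158. 347.] +y [ 3.  7. 14.]
-50 -y [-26.  12.  37.] mid [  5. 186. 278.] +y [ 5. 15. 30.]
50 -y [-22.  11.  43.] mid [ 13.  45. 183.] +y [12. 14. 17.]
60 -y [-27.  25.  45.] mid [ 15.  48. 183.] +y [12. 15. 18.]
70 -y [-33.   7.  39.] mid [ 46. 181. 183.] +y None
80 -y [-57. -15.  12.] mid [ 15. 166. 183.] +y None
90 -y [-58. -56. -54.] mid [13. 23. 26.] +y None
```

View pics/s6.png

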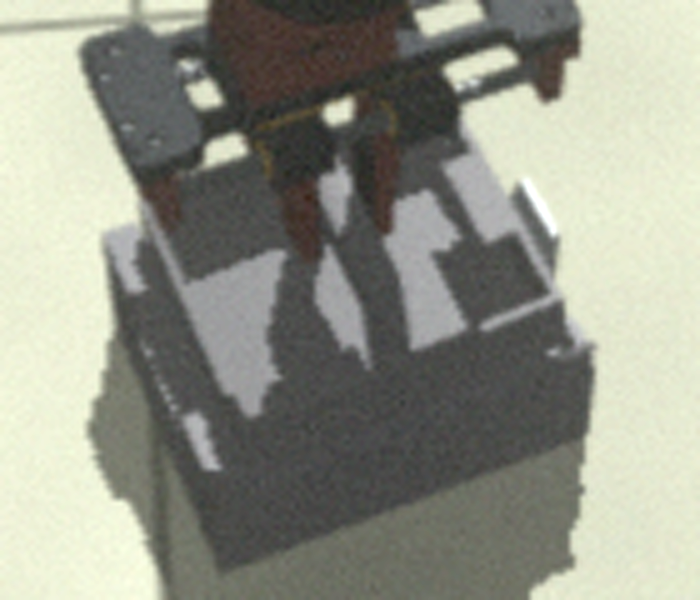

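The catch is now clear of the wall at (540,205), and the tray's end wall sits right at the hook roofs (x'≈-72) with its lug end about 10 mm up. So the tongues are under the hooks and the lug is propped on the slope. I'll release, lift, and go to the pad.

Request:
send_rows(rows=[[0,0.002,0,0,-0.4],[0,0,0,0,-0.2],[0,0,-0.02,0,-0.2],[0,0,-0.04,0,-0.2],[0,0,0,0,-0.6]])

```text
t: 10.5
ee_pos: [472.5, -168.2, 258.5]
orientation: [1.858, 2.525, 0.002]
ft_force: [0.1, -0.9, 0.6]
width: 29.8
```

```bash
python3 -c "
from h import *
to([531.3,-147.9,255],17.3)"
```

```text
t 10.5 ee [ 472.5 -168.2  258.5] jawyaw 17.31 tilt 0.38 F [ 0.1 -0.9  0.6] M [-0.08  0.03 -0.04] w 29.8 q [-0.37  0.3   1.94 -0.    0.89 -0.67]
tool delta mm [ 1.9 62.2  3.8]
turn 0.0001 or half-turn alt
```

Request:
send_rows(rows=[[0.002,0.03,0,0,-1],[0,0.032,0,0,-1],[0,0,0.02,0,-1],[0,0,0,0,-1],[0,0,0,0,-1]])

```text
t: 11.0
ee_pos: [528.2, -146.9, 233.8]
orientation: [-1.86, -2.528, 0.002]
ft_force: [0.4, 0.2, 0.4]
width: 0.2
```

```bash
python3 see.py s7; python3 -c "
from h import *
to([531.3,-147.9,185],17.3)"
```

```text
t 11.0 ee [ 528.2 -146.9  233.8] jawyaw 17.31 tilt 0.16 F [0.4 0.2 0.4] M [-0.05  0.03  0.01] w 0.2 q [-0.29  0.41  1.85 -0.    0.89 -0.59]
tool delta mm [ -1.8 -55.2  29.2]
turn 0.0001 or half-turn alt
t 11.05 ee [ 528.5 -147.1  234.4] jawyaw 17.29 tilt 0.09 F [ 0.4  0.5 -0.4] M [-0.04  0.03  0.  ] w 0.4 q [-0.29  0.4   1.85 -0.    0.89 -0.59]
tool delta mm [-1.7  2.5 49.4]
turn -0.0002 or half-turn alt
```

View pics/s7.png

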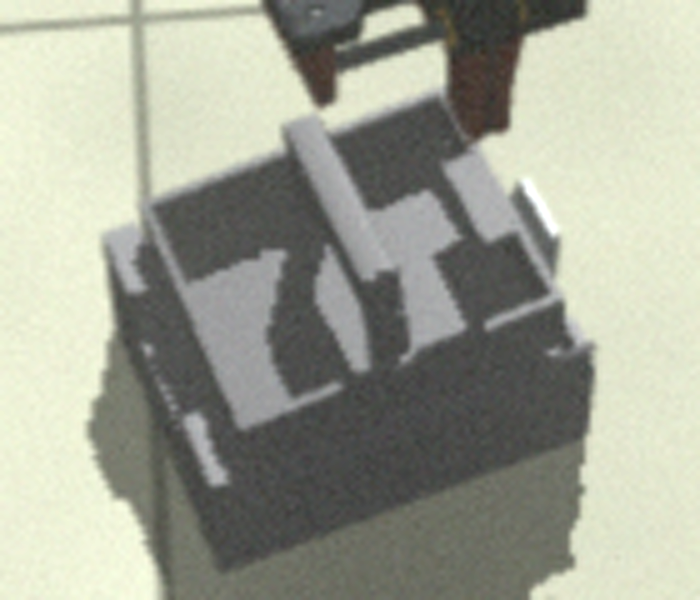

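The tray is free and propped, with the ledge at (480,195) and the closed fingertips above it. I go down and press.

Request:
send_rows(rows=[[-0.0015,0.0025,0.025,0,-1],[0,0,0.018,0,-1],[0,0,0.003,0,-1],[0,0,0,0,-1]])

```text
t: 11.45
ee_pos: [531.7, -147.9, 188.9]
orientation: [-1.862, -2.529, 0.0]
ft_force: [-0.5, -1.1, 0.6]
width: 0.5
```

Request:
send_rows(rows=[[0,0,0.003,0,-1],[0,0,0.003,0,-1],[0,0,0,0,-1]])

```text
t: 11.75
ee_pos: [532.1, -147.8, 183.0]
orientation: [1.862, 2.53, 0.0]
ft_force: [-0.3, -0.2, 0.2]
width: 0.3
```

Request:
send_rows(rows=[[0,0,0.002,0,-1],[0,0,0.002,0,-1],[0,0,0,0,-1]])

```text
t: 12.05
ee_pos: [532.8, -147.7, 179.0]
orientation: [1.861, 2.529, 0.001]
ft_force: [1.8, 0.7, 3.0]
width: 0.3
```

Request:
send_rows(rows=[[0,0,0.002,0,-1],[0,0,0.002,0,-1],[0,0,0,0,-1]])

```text
t: 12.35
ee_pos: [531.8, -147.7, 174.3]
orientation: [-1.861, -2.53, 0.001]
ft_force: [0.4, 0.1, 0.1]
width: 0.4
```

Request:
send_rows(rows=[[0,0,0.002,0,-1],[0,0,0.002,0,-1],[0,0,0,0,-1]])

```text
t: 12.65
ee_pos: [531.6, -147.7, 170.4]
orientation: [-1.861, -2.529, 0.001]
ft_force: [-0.1, 0.7, 1.4]
width: 0.7
```

Request:
send_rows(rows=[[0,0,0.001,0,-1],[0,0,0.001,0,-1],[0,0,0,0,-1]])

```text
t: 12.95
ee_pos: [531.6, -147.7, 170.2]
orientation: [-1.861, -2.53, 0.001]
ft_force: [-7.4, 2.0, 22.1]
width: 0.6
```

The force fell away at z≈174, then rose to 22 N at z=170.2, which is the height expected for home. I lift and check.

Request:
send_rows(rows=[[0,0,-0.01,0,-1],[0,0,-0.03,0,-1],[0,0,-0.045,0,-1],[0,0,-0.04,0,-1],[0,0,0,0,-1]])

```text
t: 13.45
ee_pos: [534.3, -148.4, 298.9]
orientation: [1.857, 2.523, 0.005]
ft_force: [-0.1, 0.3, 0.8]
width: 0.7
```

Request:
send_rows(rows=[[0.03,0,0,0,-1],[0.045,0,0,0,-1],[0.045,0,0,0,-1],[0.045,0,0,0,-1],[0.045,0,0,0,-1]])

```text
t: 13.95
ee_pos: [468.2, 54.1, 292.8]
orientation: [-1.862, -2.529, 0.002]
ft_force: [0.5, 0.4, 0.2]
width: 0.4
```

```bash
python3 see.py s8; python3 - <<'E'
from pose import *
d=grab('top'); cv2.imwrite('pics/t8.png',d['color'])
show('side'); 
c=np.array([474.5,-164.7,55]);P=pts(d);a=np.radians(17.3);ex=np.array([np.cos(a),np.sin(a),0]);ey=np.array([-np.sin(a),np.cos(a),0])
Q=P[190:320,335:450].reshape(-1,3)-c;F=np.c_[Q@ex,Q@ey,Q[:,2]]
s=(abs(F[:,2]-35)<6)&(abs(F[:,0])<90)&(abs(F[:,1])<80)
print('top rim x',np.percentile(F[s,0],[1,99]),'y',np.percentile(F[s,1],[1,99]))
for nm,m in (('tongue-end wall',s&(F[:,0]<-60)),('lug-end wall',s&(F[:,0]>52)&(abs(F[:,1])<58)),('+y',s&(F[:,1]>50)),('-y',s&(F[:,1]<-50))): print(nm,m.sum(),np.median(F[m],0).round(1))
h=(abs(F[:,2]-72)<6)&(abs(F[:,0])<20); print('handle',np.median(F[h],0),h.sum())
k=(F[:,0]>68)&(F[:,0]<100)&(abs(F[:,1])<20)&(F[:,2]>12)&(F[:,2]<30); print('catch',k.sum(),np.percentile(F[k],[2,50,98],axis=0))
k=(F[:,0]<-60)&(abs(F[:,1])>30)&(abs(F[:,2]-15)<4)&(abs(F[:,1])<70); print('hooks',np.percentile(F[k],[2,50,98],axis=0))
E
```

```text
t 13.95 ee [468.2  54.1 292.8] jawyaw 17.27 tilt 0.09 F [0.5 0.4 0.2] M [-0.06  0.01 -0.05] w 0.4 q [ 0.09  0.21  1.97 -0.    0.96 -0.21]
tool delta mm [-211.5  -57.5   88.1]
turn -0.0005 or half-turn alt
-100 -y [-58. -56. -54.] mid [-58. -56. -54.] +y [-59. -57. -54.]
-90 -y [-57. -25.  13.] mid [-57. -29.   5.] +y [-56. -23.  15.]
-80 -y [-44.  11.  15.] mid [-3. -0. 14.] +y [13. 15. 16.]
-70 -y [-29.   9.  32.] mid [-1. 19. 35.] +y [ 8. 22. 34.]
-60 -y [-24.  11.  32.] mid [1. 3. 6.] +y [ 3. 22. 33.]
-50 -y [-19.   9.  34.] mid [1. 3. 5.] +y [ 2. 15. 33.]
-40 -y [-21.   6.  33.] mid [1. 3. 5.] +y [ 3. 16. 34.]
-30 -y [-36.   8.  32.] mid [1. 3. 5.] +y [ 2. 17. 34.]
-20 -y [-22.   7.  32.] mid [1. 3. 5.] +y [ 3. 15. 34.]
-10 -y [-19.   9.  33.] mid [ 2. 39. 70.] +y [ 3. 18. 34.]
0 -y [-38.   3.  32.] mid [ 3. 69. 72.] +y None
10 -y [-35.   6.  33.] mid [23. 69. 72.] +y None
20 -y [-28.  10.  34.] mid [1. 3. 5.] +y [17. 31. 36.]
30 -y [-32.   6.  33.] mid [1. 4. 6.] +y [ 4. 19. 33.]
40 -y [-32.   7.  32.] mid [1. 3. 5.] +y [ 3. 15. 33.]
50 -y [-31.   9.  34.] mid [ 1.  4. 35.] +y [ 3. 18. 32.]
60 -y [-37.  16.  33.] mid [ 2.  6. 35.] +y [ 3. 16. 34.]
70 -y [-37.  11.  34.] mid [ 8. 32. 36.] +y [ 7. 28. 36.]
80 -y [-52. -11.  11.] mid [ 8. 19. 24.] +y None
90 -y [-58. -56. -54.] mid [18. 23. 25.] +y None
100 -y [-57. -55. -54.] mid [-59. -56. -53.] +y None
top rim x [-70.7780056   68.53570139] y [-59.6996228   60.20367347]
tongue-end wall 115 [-68.4   1.2  34.9]
lug-end wall 208 [63.2 -0.4 34.6]
+y 128 [-0.3 58.2 34.5]
-y 147 [ -3.1 -57.2  34.1]
handle [-8.01994204e-01  8.37582448e-03  7.15062153e+01] 292
catch 63 [[ 74.69430652 -15.91497503  12.40742899]
 [ 80.51740351  -0.38262605  21.32424531]
 [ 85.11292526  15.68434393  27.5948717 ]]
hooks [[-89.49987052 -65.76099155  11.38683873]
 [-81.38351199  32.54373891  15.08393878]
 [-66.93872819  65.86632313  18.49676932]]
```

View pics/s8.png

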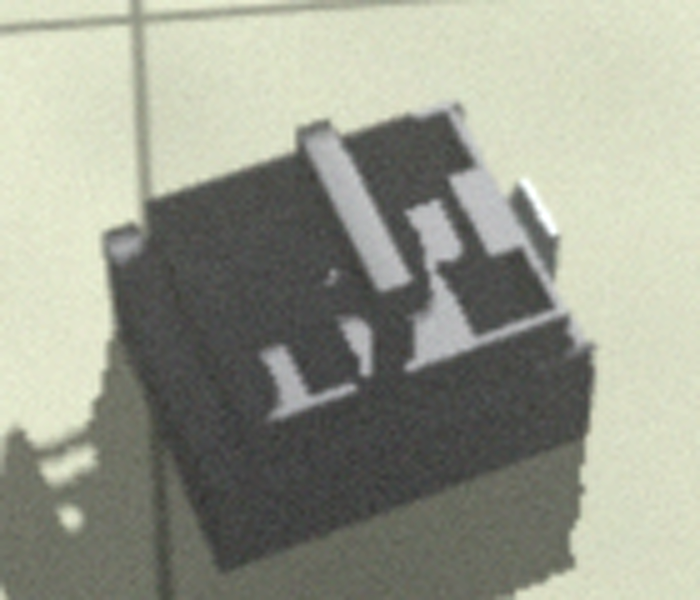

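View pics/t8.png

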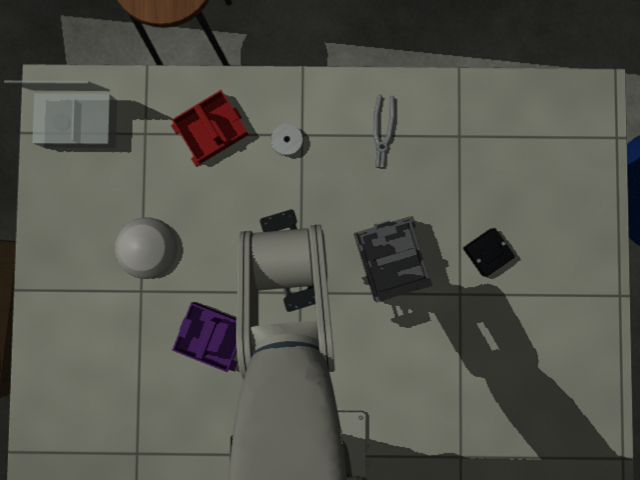

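The tray lies flat: wall tops are 34–35 mm above the rim at both ends and the handle is 0.8 mm from centre. The catch is back at its starting place, x' 74.7–85.1 (it was 74–85). The tote at (392,258) and everything else on the counter are where they were. Handing in.

```bash
python3 -c "
from h import *
ctrl.close_job()"
```

```text
the job is handed in; nothing more can be done
```

The tray is locked on the tote, and I handed the job in at about 14 s. No verdict is reported, so the result below rests on my own last checks.

**What I did:**
- I gripped the grey tray by its handle and set its lug end on the catch top.
- Opening the fingers a little let the tongue end drop onto the ledge, giving about 10° of pitch.
- I slid the tongues under the hooks, released the tray, and pressed the thumb ledge with closed fingertips. The force dropped when the catch snapped, then the tray bottomed at 22 N.
- I then moved the arm clear.

**Last checks:**
- **Flat on the rim:** the tray walls stand 34–35 mm above the rim at both ends in the top camera, against 35 mm expected. The side camera gives 32–36 mm.
- **Centred:** the handle is within 1 mm of the seat centre. That puts the tongue tips about 83 mm behind the seat, within the 78–87 mm allowed. I inferred this from the handle because the hooks hide the tips.
- **Catch:** the plate is back at its closed position to within about 1 mm, judged by camera since there is no direct joint reading.
- **Nothing shoved:** the tote and the other things on the counter are where they were in the pictures.

**Disagreement:** the two cameras differed by about 3 mm in x. I took their average, which agreed with where the gripper closed on the handle.

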